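# Make up two gift sets of wooden half-timbered houses, towers and a jar

## Task

Make up the two gift sets from the pieces standing loose on the table in front of the crates. The pale wooden box with the blue insert takes the pale round tower, the pale square house and the pale lidded jar (the jar in the large round well in the middle); the dark box with the cork insert takes the oiled, honey-brown round tower and the long oiled house. Stand every piece upright, right down in the well cut for its shape, let go of it, and leave the oiled jar and the brown sanding block where they are.

Things in the scene. Friction and masses are not known exactly. Their poses are not given: they have to be found in the camera images.
- pale_box: Fixed open box, pale wood, blue insert, 114 (x) x 264 (y) x 26 mm high, walls 6 mm. Origin: centre of underside, z up. Insert top at z 20 mm; wells 14 mm deep (floor at z 6 mm), all at x = 0: round, 56 mm across, at y +83 mm (pale tower); larger round, 66 mm, at y 0 (pale jar); square, 56 x 56 mm, sides along x and y, at y -83 mm (pale house, any turn that fits).
- dark_box: Fixed open box, dark wood, cork-brown insert, outer size as the pale box (114 x 264 x 26 mm, walls 6 mm). Origin: centre of underside, z up. Insert top at z 20 mm; wells 14 mm deep (floor at z 6 mm), at x = 0: round, 56 mm across, at y +78 mm (oiled tower); long, 62 mm (x) by 96 mm (y), at y -45 mm (long oiled house, its length along the box's y, either way round).
- pale_tower: Loose round toy tower of pale, unfinished wood with a pointed cone roof and dark burnt half-timbering, 49 mm across the eaves, 40 mm across the foot, 108 mm high, about 60 g. Origin: centre of its underside, z up its axis. Grip it round the shaft, 55 to 85 mm above its foot.
- pale_house: Loose square toy house of pale, unfinished wood with a gable roof and small chimney, 47 (x) x 43 (y) mm at its widest, 41 x 37 mm at the foot, 109 mm high, about 60 g. Origin: centre of its underside, z up; x and y square to its walls. Grip it across two opposite walls, 45 to 70 mm above its foot.
- pale_jar: Loose round jar of pale, unfinished wood, its lid with a round knob screwed tight, 47 mm across the belly, 38 mm across the foot, 73 mm high to the top of the knob, about 55 g. Origin: centre of its underside, z up. Grip it across the belly or lid rim, 30 to 48 mm above its foot.
- oiled_tower: Loose round toy tower of oiled, honey-brown wood with a pointed cone roof, 47 mm across the eaves, 38 mm across the foot, 128 mm high, about 60 g. Origin: centre of its underside, z up its axis. Grip it round the shaft, 60 to 90 mm above its foot.
- oiled_house: Loose long toy house of oiled, honey-brown wood with a ridged roof, 86 (x) x 52 (y) mm at the eaves, 80 x 46 mm at the foot, 99 mm high, about 90 g. Origin: centre of its underside, z up, x along its length. Grip it across its 52 mm width, 40 to 60 mm above its foot.
- oiled_jar: Loose round lidded jar of oiled, honey-brown wood, same shape and size as the pale jar (47 mm across, 73 mm high). Belongs to neither set: leave it where it stands. Origin: centre of its underside.
- sanding_block: Loose brown sanding block, 39 (x) x 65 (y) x 28 mm high, lying among the pieces. Not part of the sets: leave it where it lies. Origin: centre of its underside.

How it is judged (in metres and radians):
At the end, for the whole second after the job is handed in: Pale tower, jar and house stand in their wells of the pale box, oiled tower and long house in theirs of the dark box: within 12 mm of the well's centre (jar 14), foot on the well floor, upright within 5 degrees, at rest. Oiled jar and sanding block are within 25 mm of their start (x of pale_tower in the frame of pale_box between -0.012 and 0.012 m and y of pale_tower in the frame of pale_box between 0.071 and 0.095 m and z of pale_tower in the frame of pale_box between 0.003 and 0.01 m and angle between each of pale_tower, pale_jar, pale_house, oiled_tower, oiled_house's own z axis and vertical below 0.09 rad and linear speed of each of pale_tower, pale_jar, pale_house, oiled_tower, oiled_house below 0.02 m/s and x of pale_jar in the frame of pale_box between -0.014 and 0.014 m and y of pale_jar in the frame of pale_box between -0.014 and 0.014 m and z of pale_jar in the frame of pale_box between 0.003 and 0.01 m and x of pale_house in the frame of pale_box between -0.012 and 0.012 m and y of pale_house in the frame of pale_box between -0.095 and -0.071 m and z of pale_house in the frame of pale_box between 0.003 and 0.01 m and x of oiled_tower in the frame of dark_box between -0.012 and 0.012 m and y of oiled_tower in the frame of dark_box between 0.066 and 0.09 m and z of oiled_tower in the frame of dark_box between 0.003 and 0.01 m and x of oiled_house in the frame of dark_box between -0.012 and 0.012 m and y of oiled_house in the frame of dark_box between -0.057 and -0.033 m and z of oiled_house in the frame of dark_box between 0.003 and 0.01 m and distance of each of oiled_jar, sanding_block from where it was at the start of the episode below 0.025 m); the robot touches nothing.
It also fails if it takes over 136 s, if anything falls off the work surface, if the arm or the gripper's body presses on something with over 40 N, if the wrist force passes 120 N, or if a joint passes its speed limit or range.

## Robot

A 6-joint arm with a two-finger parallel gripper is mounted at the origin on a cart in front of the work surface, level with it; the furniture and walls round the work are solid. World frame = base frame: x ahead of the robot, y to its left, z up, the work surface at z = 0. Lengths are in mm, angles in degrees, forces in N, time in s.
With the tool pointing down it reaches from about 300 to 850 mm from the base axis. Payload 4.2 kg.
Tool frame: the origin (TCP) lies at the very end of the fingers, on their centre line; the grasp point (between the pads) lies 19 mm behind it; z points along the fingers, y is the line along which they close (so a half turn about z gives the same grasp; the last joint's range is limited). The gripper opens to 91 mm and grips with 3 to 60 N. Pads are 32 mm wide; open, the fingers measure 118 mm over their backs; the gripper's body (76 mm by 178 mm) begins 60 mm behind the grasp point.
Start: joints at [64.687, 18.312, 89.639, -0, 72.044, -1.146], TCP at [235.411, 524.619, 213.976] pointing down, gripper open.
Joint ranges: [-177.97, 177.97], [-48.28, 115.42], [12.27, 149.76], [-77.06, 257.06], [2.81, 150.46], [-146.56, 146.56]. Speed limits (degrees/s): [147.25, 147.25, 180, 180, 180, 180].

## Interface

Orientations are given as [roll, pitch, yaw] about the fixed x, y, z axes, in that order (R = Rz(yaw) Ry(pitch) Rx(roll)).
In Python, from workcell import env, eyes gives the robot as it stands.
- The arm moves only by the tool send_rows, never from a script. Its argument "targets" is text: rows parted by semicolons, each of 7 numbers parted by spaces: the shift along the tool's x, y, z in m, then the turn, a rotation vector about the tool's x, y, z in degrees, then the opening in per cent of the stroke, from 0 (shut) to 100 (fully open). A call has 1 to 12 rows; each row is the pose to reach, as a shift and turn from the pose commanded when the call began, along the tool's axes at that moment; what a row does not reach only later rows make up. A row lasts 1/12 s, in which the tool goes at most 41.7 mm and 7.16 degrees, less where a joint would pass 70% of its speed; a pose out of reach is approached as far as the arm can. A call with a gripper value outside its range is refused whole. The fingers move at their own pace and stop on an object; "grip_force" is the grip in N (left out, the last holds). Time passes only in rows, so rows that repeat a pose let the fingers close. It gives the time, the measured TCP pose, the force, the opening and the grip force at its end, in the units of the state.
- env.state(): the state, without advancing time (a new reading comes with each control period).
- eyes.grab_frame(name): name is "scene" or "side" or "wrist"; returns a dict with "image" (400x640x3 uint8, blue, green, red), "fovy" (degrees; the focal length in pixels is half the picture's height over the tangent of half this angle, whatever the lens; pixels are square), "cx", "cy" (the principal point, pixels), "eye" and "attitude" of the camera in the world. Camera axes: x right, y up, looking along -z (the intrinsics and any distortion apply to the point x, -y, -z); pixel columns grow to the right and rows downward; lengths in mm; the calibration is good to about 2 mm. A picture is of the moment at which its call begins. There is no depth.
- env.job_done(): hands the job in; it is judged then, once.
The state is a dict: "time_s": time; "qpos": joint angles; "qvel": joint speeds; "effort": joint torques, N m; "ee_pos": TCP position; "ee_rot": TCP orientation; "force": force on the tool from outside, world axes, zero at the start; "torque": the same for the moment, N m; "gripper_width": finger opening in mm; "gripper_force": force on a finger pad.
Only numpy, scipy, OpenCV 4.12 (cv2) and the standard library are available. Lean on these libraries where they do the work, as an engineer would, in place of code of your own. Each camera call takes 0.05 s, during which the arm holds its last target. There are 200 camera calls.

## Working session

There is one attempt and no reset: what is moved stays moved. The work goes in short steps, Python scripts to look and compute and a tool call to move; the robot and the scene stay as the last step left them, time stands still between calls to the robot, and variables do not carry over. Pictures are saved under pics/ and viewed, at most 14 in all, crops included, and the job is handed in when it is done.

Besides the shell and the picture viewer there is one more tool, called by a JSON object that holds its "api" and its "payload", one argument or row to a line. send_rows: Moves the arm, as the interface text tells. Its arguments: {"type":"object","properties":{"targets":{"type":"string"},"grip_force":{"type":"number"}},"required":["targets"]}

```bash
mkdir -p pics; ls; python3 - <<'E'
from workcell import env, eyes
import cv2,numpy as np
print(env.state())
for n in ["scene","side","wrist"]:
    f=eyes.grab_frame(n); cv2.imwrite(f"pics/{n}0.png",f["image"]); print(n,{k:v for k,v in f.items() if k!="image"})
E
```

```text
pics
{'time_s': 0.0, 'qpos': array([ 6.46864077e+01,  1.83506421e+01,  8.97055313e+01, -2.60197268e-04,
        7.20436036e+01, -1.14610020e+00]), 'qvel': array([ 0.00927348,  0.02535669, -0.0267585 , -0.03574183, -0.00834033,
        0.03813067]), 'effort': array([-2.11393060e-03, -4.12464988e+01, -2.31969255e+01,  7.28044426e-02,
        4.54474089e-02, -1.46208849e-04]), 'ee_pos': array([235.19711578, 524.1506364 , 213.1362211 ]), 'ee_rot': array([-1.79900238e+02, -1.74839426e-03,  1.55832587e+02]), 'force': array([-0.4158457 ,  0.5613935 , -0.10915357]), 'torque': array([ 0.01430447,  0.00207334, -0.04254271]), 'gripper_force': 0.0, 'gripper_width': 91.32470752745854}
scene {'fovy': 47.91786064271602, 'cx': 320.697643840361, 'cy': 191.5676845354894, 'eye': array([  88.62164129, -705.34138586,  696.01022666]), 'attitude': array([ 50.93208498,   0.22410709, -35.64361817])}
side {'fovy': 53.114587271493676, 'cx': 320.90782910844536, 'cy': 189.5454392426876, 'eye': array([ 560.36341489, -944.95086805,  585.26814487]), 'attitude': array([59.55514569, -0.41893601,  0.74429949])}
wrist {'fovy': 58.752096125644364, 'cx': 325.34043489223234, 'cy': 196.2466556582012, 'eye': array([159.31588763, 557.91429484, 383.71412198]), 'attitude': array([-16.96371718,   0.11686493,  65.81843531])}
```

View pics/scene0.png

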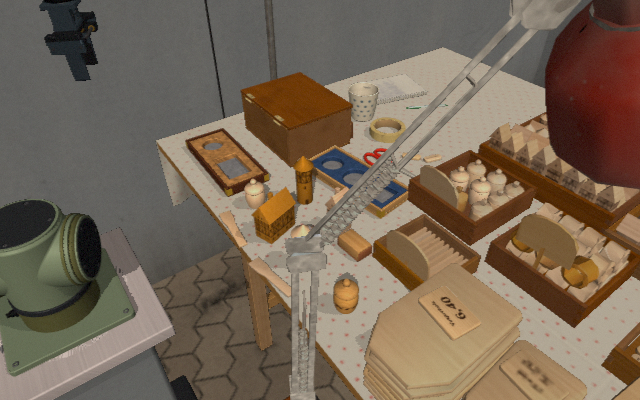

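View pics/side0.png

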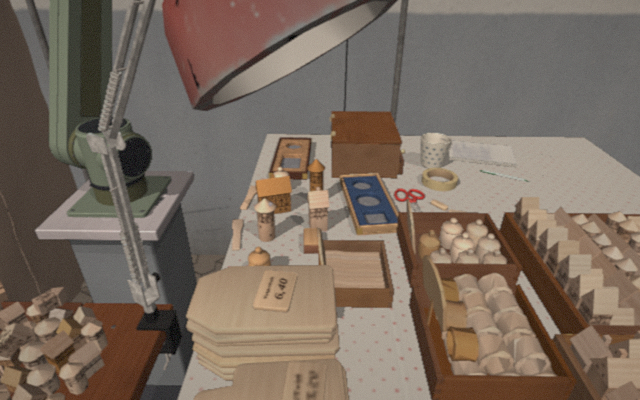

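The scene view shows the dark box at (228,163), pale box (355,180), pale jar (256,193), oiled tower (305,178), oiled house (275,215) and block (353,243). The oiled jar is at (346,295), and the lamp arm hides the pale tower and house. The side view shows every piece clear: pale tower (265,225), pale house (318,210), oiled house (274,195), oiled tower (317,177).

```bash
cat > h.py <<'E'
import numpy as np, cv2
from scipy.spatial.transform import Rotation as R
from workcell import env, eyes
def cam(f):
    return R.from_euler('xyz',f["attitude"],degrees=True).as_matrix(), np.array(f["eye"]), 200/np.tan(np.radians(f["fovy"]/2))
def hit(f,u,v,z):
    M,e,F=cam(f); d=M@np.array([(u-f["cx"])/F,-(v-f["cy"])/F,-1.]); return e+d*(z-e[2])/d[2]
def proj(f,p):
    M,e,F=cam(f); c=M.T@(np.array(p)-e); return f["cx"]+F*c[0]/-c[2], f["cy"]-F*c[1]/-c[2]
def shift(target):
    s=env.state(); T=R.from_euler('xyz',s["ee_rot"],degrees=True).as_matrix()
    return T.T@(np.array(target)-s["ee_pos"])
E
python3 - <<'E'
from h import *
f=eyes.grab_frame("side"); P=lambda n,u,v,z: print(n,hit(f,u,v,z).round())
P("ptower foot",266,238,0);P("phouse",319,225,0);P("ohouse",276,211,0);P("otower",317,188,0);P("ojar",259,268,0);P("pjar",280,185,0)
for u,v in [(276,138),(313,138),(271,176),(306,178)]:P("dark",u,v,26)
for u,v in [(341,176),(383,174),(354,233),(397,228)]:P("pale",u,v,26)
for u,v in [(332,112),(399,112)]:P("chest top",u,v,120)
f=eyes.grab_frame("scene")
for u,v in [(187,137),(224,129),(269,180),(232,193)]:P("dark",u,v,26)
P("ohouse",276,237,0);P("pjar",256,207,0);P("otower",305,202,0);P("ojar",345,310,0)
P("ohouse L",257,228,0);P("ohouse R",296,217,0)
E
```

```text
ptower foot [ 423. -181.    0.]
phouse [ 549. -125.    0.]
ohouse [435. -64.   0.]
otower [540.  59.   0.]
ojar [ 422. -287.    0.]
pjar [431.  74.   0.]
dark [389. 361.  26.]
dark [520. 365.  26.]
dark [405.  81.  26.]
dark [508.  72.  26.]
pale [610.  86.  26.]
pale [735. 102.  26.]
pale [ 632. -191.   26.]
pale [ 735. -169.   26.]
chest top [585. 372. 120.]
chest top [815. 380. 120.]
dark [407. 381.  26.]
dark [509. 359.  26.]
dark [491.  77.  26.]
dark [395.  85.  26.]
ohouse [415. -78.   0.]
pjar [429.  36.   0.]
otower [533. -17.   0.]
ojar [ 420. -316.    0.]
ohouse L [396. -28.   0.]
ohouse R [486. -49.   0.]
```

View pics/wrist0.png

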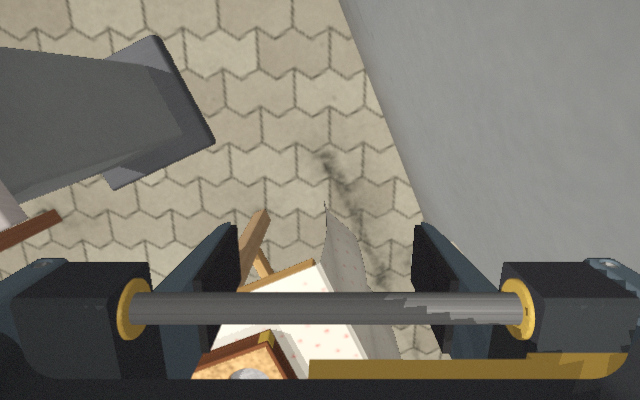

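The wrist view, from the parking pose, shows mainly floor and the dark box corner at (250,360). The fingers hide the lower part of the picture. I'll go up and over the boxes at yaw 90, so the camera looks along +y.

{"api": "send_rows", "payload": {
  "targets": "0 0 -0.187 0 0 0 100;0 0 -0.187 0 0 0 100;0 0 -0.187 0 0 0 100;0 0 -0.187 0 0 0 100;-0.5 -0.514 -0.187 0 0 65.8 100;-0.5 -0.514 -0.187 0 0 65.8 100;-0.5 -0.514 -0.187 0 0 65.8 100;-0.5 -0.514 -0.187 0 0 65.8 100;-0.5 -0.514 -0.187 0 0 65.8 100;-0.5 -0.514 -0.187 0 0 65.8 100;-0.5 -0.514 -0.187 0 0 65.8 100;-0.5 -0.514 -0.187 0 0 65.8 100"
}}

```text
time_s: 1.25
ee_pos: [349.5, 209.6, 390.2]
ee_rot: [180.0, -0.0, 98.2]
force: [0.4, 0.2, -0.7]
gripper_width: 91.3
gripper_force: 0.0
```

```bash
python3 - <<'E'
from h import *
f=eyes.grab_frame("side"); g=eyes.grab_frame("scene"); s=env.state(); print(s["ee_pos"],s["ee_rot"],s["time_s"],shift([480,-150,400]))
def tri(a,b):
    L=[]
    for fr,(u,v) in((f,a),(g,b)):
        M,e,F=cam(fr); d=M@np.array([(u-fr["cx"])/F,-(v-fr["cy"])/F,-1.]); L.append((e,d/np.linalg.norm(d)))
    A=np.stack([L[0][1],-L[1][1]],1); t=np.linalg.lstsq(A,L[1][0]-L[0][0],rcond=None)[0]
    p,q=L[0][0]+t[0]*L[0][1],L[1][0]+t[1]*L[1][1]; return (p+q)/2,np.linalg.norm(p-q)
print("lamp base",tri((155,320),(303,390)))
for v in (60,90,120,150,180,210,240):print(v,tri((115,v),(306,258)))
print("head",tri((200,105),(560,150)),tri((390,0),(640,180)))
E
```

```text
[351.03893618 206.70559308 390.66943144] [1.79887734e+02 1.16342263e-01 9.79365340e+01] 1.35 [-371.11355458   78.4899626    -8.42324182]
lamp base (array([ 259.15257047, -419.27776615,    8.86310037]), np.float64(36.60855131052594))
60 (array([ 264.80701597, -454.89250175,  435.57217011]), np.float64(101.57033898334117))
90 (array([ 263.80604755, -445.22142209,  405.87132808]), np.float64(70.54750529817869))
120 (array([ 263.37937411, -437.48854895,  375.0718896 ]), np.float64(37.032160733355795))
150 (array([ 263.66695135, -432.38067661,  343.98354743]), np.float64(1.172264850784181))
180 (array([ 264.79703974, -430.59034772,  313.66554829]), np.float64(36.73987705447315))
210 (array([ 266.8662725 , -432.7314555 ,  285.37876731]), np.float64(76.25255122866604))
240 (array([ 269.91827685, -439.23806494,  260.48077251]), np.float64(116.75881421913157))
head (array([ 442.87677453, -565.32507526,  467.60456436]), np.float64(22.138373924169272)) (array([ 572.71456395, -604.9764353 ,  493.36082261]), np.float64(144.0567736234876))
```

{"api": "send_rows", "payload": {
  "targets": "-0.371 0.079 -0.008 0 0 8 100;-0.371 0.079 -0.008 0 0 8 100;-0.371 0.079 -0.008 0 0 8 100;-0.371 0.079 -0.008 0 0 8 100;-0.371 0.079 -0.008 0 0 8 100;-0.371 0.079 -0.008 0 0 8 100;-0.371 0.079 -0.008 0 0 8 100;-0.371 0.079 -0.008 0 0 8 100;-0.371 0.079 -0.008 0 0 8 100;-0.371 0.079 -0.008 0 0 8 100;-0.371 0.079 -0.008 0 0 8 100;-0.371 0.079 -0.008 0 0 8 100"
}}

```text
time_s: 2.35
ee_pos: [482.9, -142.7, 397.6]
ee_rot: [-179.9, -0.1, 90.6]
force: [-0.4, 0.0, 0.7]
gripper_width: 91.2
gripper_force: 0.0
```

```bash
python3 - <<'E'
from h import *
import pickle
f=eyes.grab_frame("wrist"); cv2.imwrite("pics/w1.png",f["image"]); pickle.dump(f,open("w1.pkl","wb")); s=env.state(); print(s["ee_pos"],s["ee_rot"],f["eye"],f["attitude"])
E
```

```text
[ 482.68879825 -142.20098573  397.95851   ] [-1.79977574e+02 -6.24030647e-02  9.06305872e+01] [482.29970945 -60.24819975 568.22720903] [-16.95791181   0.14633963   0.55587215]
```

View pics/w1.png

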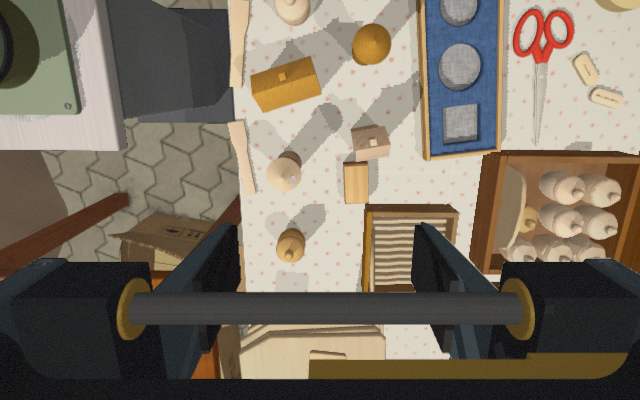

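The wrist view shows the pieces from above: pale jar (292,8), oiled house (286,83), oiled tower (371,44), pale tower (284,172), pale house (371,143), block (356,183) and oiled jar (291,246). The blue box wells are at (460,8), (460,66) and (461,123). Next is the same view over the dark box, plus a zoom of this one.

{"api": "send_rows", "payload": {
  "targets": "0.33 -0.03 0 0 0 0 100;0.33 -0.03 0 0 0 0 100;0.33 -0.03 0 0 0 0 100;0.33 -0.03 0 0 0 0 100;0.33 -0.03 0 0 0 0 100;0.33 -0.03 0 0 0 0 100;0.33 -0.03 0 0 0 0 100;0.33 -0.03 0 0 0 0 100;0.33 -0.03 0 0 0 0 100;0.33 -0.03 0 0 0 0 100;0.33 -0.03 0 0 0 0 100;0.33 -0.03 0 0 0 0 100"
}}

```text
time_s: 3.4
ee_pos: [449.2, 185.6, 398.5]
ee_rot: [180.0, 0.0, 90.5]
force: [-0.0, -0.0, -0.1]
gripper_width: 90.8
gripper_force: 0.0
```

```bash
python3 - <<'E'
from h import *
import pickle
f=eyes.grab_frame("wrist"); cv2.imwrite("pics/w2.png",f["image"]); pickle.dump(f,open("w2.pkl","wb")); s=env.state(); print(s["ee_pos"],s["ee_rot"],f["eye"],f["attitude"])
im=cv2.imread("pics/w1.png")[0:200,236:503]; cv2.imwrite("pics/w1z.png",cv2.resize(im,None,fx=3,fy=3,interpolation=2))
E
```

```text
[449.43634955 185.26980332 398.43961884] [ 1.79963429e+02 -1.47261435e-03  9.04800247e+01] [448.38371817 268.38384533 568.95434872] [-17.04385231   0.05334895   0.52111952]
```

View pics/w2.png

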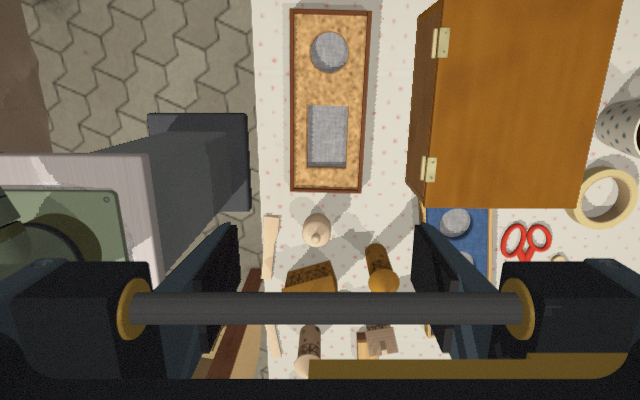

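View pics/w1z.png

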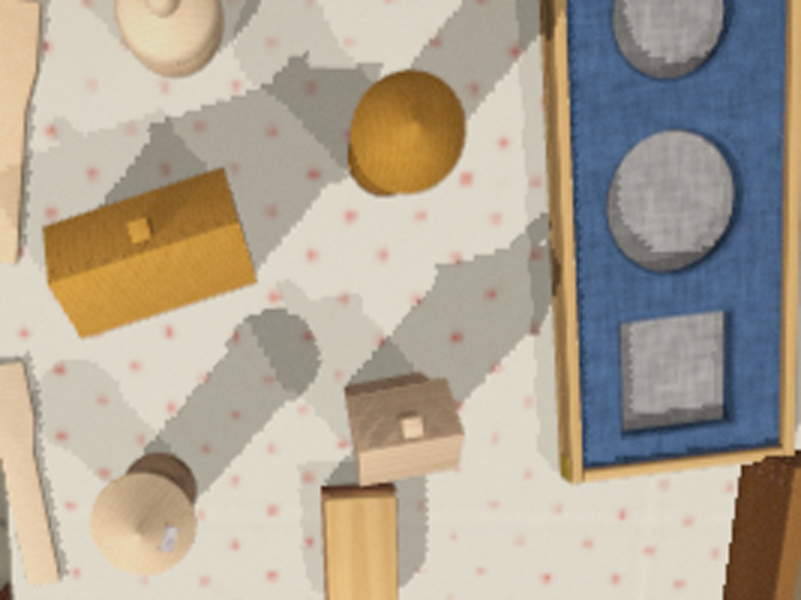

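The second view shows the dark box with its round well at (329,51) and long well at (327,135), plus the pale jar knob at (316,231) and the pale round well at (455,222). In the zoom, the tower apexes are at (284,175) and (374,40) full-frame. The oiled house eaves run at about 18° and the pale house at about 8°.

```bash
python3 - <<'E'
from h import *
import pickle
F={n:pickle.load(open(n+".pkl","rb")) for n in("w1","w2")}
def wells(n,roi,z=20):
    f=F[n]; u0,v0,u1,v1=roi; hsv=cv2.cvtColor(f["image"],cv2.COLOR_BGR2HSV)
    m=np.zeros(hsv.shape[:2],np.uint8); m[v0:v1,u0:u1]=(hsv[v0:v1,u0:u1,1]<75)*255
    m=cv2.morphologyEx(cv2.morphologyEx(m,2,np.ones((3,3))),3,np.ones((5,5)))
    for c in cv2.findContours(m,0,1)[0]:
        if cv2.contourArea(c)<300: continue
        w=np.array([hit(f,*p,z)[:2] for p in c[:,0]],np.float32)
        print(n,cv2.boundingRect(c),"circ",np.round(cv2.minEnclosingCircle(w),1) if 0 else [np.round(x,1) for x in cv2.minEnclosingCircle(w)],"rect",cv2.minAreaRect(w),"ell",cv2.fitEllipse(w)[:2])
wells("w1",(432,0,494,148)); wells("w2",(302,22,360,182)); wells("w2",(432,205,488,248))
Z=lambda U,V:(236+(U-1)/3,(V-1)/3)
f=F["w1"]
print("ptower",hit(f,*Z(143,525),108),"ellipse",hit(f,*Z(143,523),80))
print("otower",hit(f,*Z(415,120),128),"ellipse",hit(f,*Z(408,132),95))
print("pjar",hit(F["w2"],316,231,70),"w1",hit(f,*Z(172,2),72))
print("ojar",hit(f,289,252,70))
for nm,cs,z in(("ohouse",[(44,228),(222,170),(256,282),(80,337)],55),("phouse",[(345,390),(447,377),(463,468),(360,485)],75),("block",[(323,488),(396,488)],28)):
    w=np.array([hit(f,*Z(*c),z)[:2] for c in cs]); print(nm,w.mean(0),w.round(),[np.degrees(np.arctan2(*(b-a)[::-1])).round(1) for a,b in zip(w,np.roll(w,-1,0))],[np.linalg.norm(b-a).round(1) for a,b in zip(w,np.roll(w,-1,0))])
for n,cs in (("w1",[(236+565/3,475/3),(236+790/3,455/3)]),("w2",[(291,9),(371,11),(361,191),(291,190)])):
    print([hit(F[n],*c,26).round(1) for c in cs])
E
```

```text
w1 (443, 104, 35, 40) circ [array([ 685.8, -110.2]), np.float64(36.4)] rect ((685.6181640625, -109.84548950195312), (51.308929443359375, 55.46025848388672), 6.163403511047363) ell ((685.2449340820312, -109.63215637207031), (59.16466522216797, 62.996856689453125))
w1 (438, 43, 43, 48) circ [array([673.8, -29.1]), np.float64(32.4)] rect ((674.4141845703125, -28.620628356933594), (62.014564514160156, 62.9709587097168), 49.42612838745117) ell ((674.2720336914062, -29.011106491088867), (60.10358810424805, 63.74982452392578))
w1 (440, 0, 38, 26) circ [array([663.5,  50.6]), np.float64(26.4)] rect ((663.905517578125, 41.79545593261719), (51.615257263183594, 31.434982299804688), 0.5248834490776062) ell ((664.3150634765625, 43.94713592529297), (34.03078079223633, 54.855987548828125))
w2 (307, 105, 41, 62) circ [array([450.3, 196.6]), np.float64(54.5)] rect ((450.8075256347656, 196.5030517578125), (92.47264099121094, 59.858375549316406), 88.44499969482422) ell ((450.59991455078125, 196.72064208984375), (67.09623718261719, 112.1239242553711))
w2 (311, 32, 37, 40) circ [array([452.7, 316.7]), np
[... 920 characters left out ...]
t64(-72.1), np.float64(-162.7), np.float64(106.6)] [np.float64(85.2), np.float64(50.7), np.float64(86.4), np.float64(50.5)]
phouse [ 544.06431475 -133.04713294] [[ 516. -115.]
 [ 563. -108.]
 [ 573. -150.]
 [ 525. -159.]] [np.float64(7.8), np.float64(-76.7), np.float64(-169.9), np.float64(100.8)] [np.float64(46.7), np.float64(43.0), np.float64(48.6), np.float64(44.8)]
block [ 528.55974233 -169.74424608] [[ 510. -170.]
 [ 547. -170.]] [np.float64(0.6), np.float64(-179.4)] [np.float64(37.6), np.float64(37.6)]
[array([ 634.8, -162.8,   26. ]), array([ 748.9, -151.3,   26. ])]
[array([399.7, 371. ,  26. ]), array([509.9, 369.5,  26. ]), array([506. , 111.2,  26. ]), array([394.7, 111.8,  26. ])]
```

Poses, in mm:

| Item | Position | Yaw |
|---|---|---|
| Pale box: tower well | (663.5, 53.5) | ≈7° |
| Pale box: jar well | (674, −29) | ≈7° |
| Pale box: house well | (685, −110.5) | ≈7° |
| Dark box: tower well | (453, 318) | ≈−1° |
| Dark box: long well | (451, 196.5) | ≈−1° |

I'll hover so the camera sits over the pale tower and house for a sharper fix.

{"api": "send_rows", "payload": {
  "targets": "-0.435 -0.028 0.07 0 0 0 100;-0.435 -0.028 0.07 0 0 0 100;-0.435 -0.028 0.07 0 0 0 100;-0.435 -0.028 0.07 0 0 0 100;-0.435 -0.028 0.07 0 0 0 100;-0.435 -0.028 0.07 0 0 0 100;-0.435 -0.028 0.07 0 0 0 100;-0.435 -0.028 0.07 0 0 0 100;-0.435 -0.028 0.07 0 0 0 100;-0.435 -0.028 0.07 0 0 0 100;-0.435 -0.028 0.07 0 0 0 100;-0.435 -0.028 0.07 0 0 0 100"
}}

```text
time_s: 4.45
ee_pos: [424.0, -254.3, 326.6]
ee_rot: [-179.9, 0.1, 90.1]
force: [-0.8, 0.3, 0.0]
gripper_width: 91.1
gripper_force: 0.0
```

```bash
python3 - <<'E'
from h import *
import pickle
f=eyes.grab_frame("wrist"); pickle.dump(f,open("w3.pkl","wb")); s=env.state(); print(s["ee_pos"],s["ee_rot"],f["eye"],f["attitude"])
im=f["image"][0:235,210:520]; cv2.imwrite("pics/w3z.png",cv2.resize(im,None,fx=2.5,fy=2.5,interpolation=2))
E
```

```text
[ 424.35430246 -251.9332555   327.24664311] [-1.79918230e+02 -4.80715810e-02  9.01698833e+01] [ 424.32117901 -171.44615791  497.05028649] [-17.09503651   0.22328895   0.07243548]
```

View pics/w3z.png

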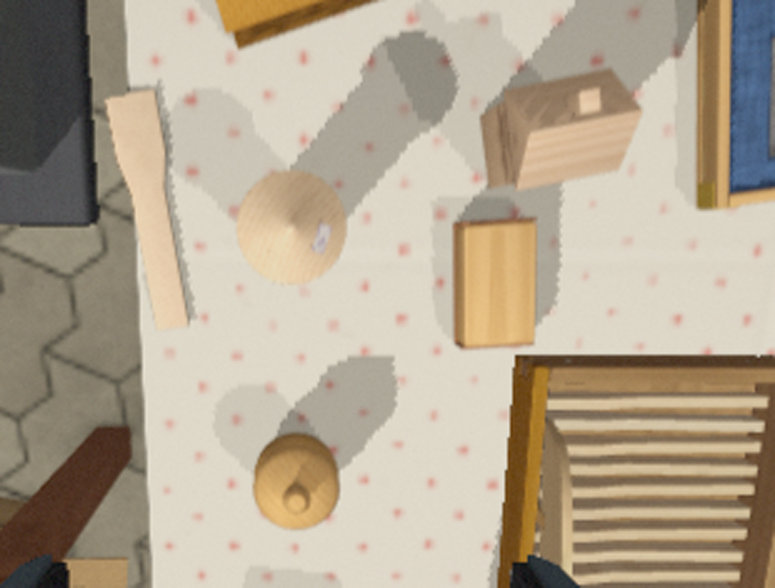

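The close view shows the pale tower eaves disc centred at crop (291,227) with its apex at (292,230). The pale house eave corners are at crop (507,98), (612,70), (622,165) and (517,187). The block is beside it at (495,283).

```bash
python3 - <<'E'
from h import *
import pickle
f=pickle.load(open("w3.pkl","rb")); g=pickle.load(open("w1.pkl","rb"))
Z=lambda U,V:(210+U/2.5-.4,V/2.5-.4)
print("tower",hit(f,*Z(291.5,227),82),hit(f,*Z(292,230),108))
for z in (65,75,85):
    w=np.array([hit(f,*Z(*c),z)[:2] for c in [(507,98),(612,70),(622,165),(517,187)]]); print("house",z,w.mean(0),w.round(),[np.degrees(np.arctan2(*(b-a)[::-1])).round(1) for a,b in zip(w,np.roll(w,-1,0))],[np.linalg.norm(b-a).round(1) for a,b in zip(w,np.roll(w,-1,0))])
print("ridge",hit(f,*Z(524,126),100),hit(f,*Z(640,110),100))
print("jar w1",hit(g,292.3,7.5,38)); print("ojar",hit(f,*Z(296,482),40)); print("block",[hit(f,*Z(*c),28).round(1) for c in [(456,222),(537,220),(534,346),(455,347)]])
s=eyes.grab_frame("side"); print("chest", hit(s,335,177,0),[proj(s,(640,y,z)) for y in (110,130) for z in (0,100,120)])
print(shift([424,-174,130]))
E
```

```text
tower [ 423.67068615 -175.10810964   82.        ] [ 423.92391654 -176.08658634  108.        ]
house 65 [ 546.85756919 -133.39296106] [[ 520. -120.]
 [ 566. -108.]
 [ 574. -148.]
 [ 527. -157.]] [np.float64(14.1), np.float64(-77.4), np.float64(-168.5), np.float64(101.0)] [np.float64(47.1), np.float64(40.6), np.float64(48.1), np.float64(38.4)]
house 75 [ 544.02140882 -134.27371957] [[ 518. -121.]
 [ 562. -110.]
 [ 571. -148.]
 [ 525. -158.]] [np.float64(14.1), np.float64(-77.4), np.float64(-168.5), np.float64(101.0)] [np.float64(46.0), np.float64(39.6), np.float64(47.0), np.float64(37.5)]
house 85 [ 541.18524845 -135.15447809] [[ 516. -122.]
 [ 559. -111.]
 [ 568. -149.]
 [ 523. -158.]] [np.float64(14.1), np.float64(-77.4), np.float64(-168.5), np.float64(101.0)] [np.float64(44.9), np.float64(38.7), np.float64(45.9), np.float64(36.6)]
ridge [ 520.04466849 -134.67822866  100.        ] [ 567.36731522 -128.50610894  100.        ]
jar w1 [435.57198652  42.59713476  38.        ]
ojar [ 426.278378   -306.60593562   40.        ]
block [array([ 506.6, -173.1,   28. ]), array([ 547.4, -172. ,   28. ]), array([ 551.1, -235.3,   28. ]), array([ 509.7, -235.9,   28. ])]
chest [593.71140153 127.4515215    0.        ] [(np.float64(350.46832495379346), np.float64(179.97242516210045)), (np.float64(352.01877551965185), np.float64(149.679760598408)), (np.float64(352.345337982872), np.float64(143.29939132043296)), (np.float64(350.1364882860766), np.float64(176.79167203872748)), (np.float64(351.64978280243275), np.float64(146.80714434228884)), (np.float64(351.968280711645), np.float64(140.49640358640002))]
[ 76.2271477   -0.29080942 197.89986207]
```

{"api": "send_rows", "payload": {
  "targets": "0.0765 0 0.08 0 0 0 100;0.0765 0 0.08 0 0 0 100;0.0765 0 0.08 0 0 0 100;0.0765 0 0.2 0 0 0 100;0.0765 0 0.2 0 0 0 100;0.0765 0 0.2 0 0 0 100;0.0765 0 0.23 0 0 0 100;0.0765 0 0.26 0 0 0 100;0.0765 0 0.276 0 0 0 100;0.0765 0 0.276 0 0 0 100;0.0765 0 0.276 0 0 0 100;0.0765 0 0.276 0 0 0 100"
}}

```text
time_s: 5.55
ee_pos: [426.3, -172.6, 53.6]
ee_rot: [179.8, 0.1, 90.6]
force: [1.3, -0.4, -0.3]
gripper_width: 91.5
gripper_force: 0.0
```

{"api": "send_rows", "payload": {
  "targets": "0 0 0 0 0 0 0;0 0 0 0 0 0 0;0 0 0 0 0 0 0;0 0 0 0 0 0 0;0 0 0 0 0 0 0;0 0 0 0 0 0 0;0 0 0 0 0 0 0;0 0 0 0 0 0 0",
  "grip_force": 15
}}

```text
time_s: 6.22
ee_pos: [425.1, -172.6, 52.1]
ee_rot: [180.0, -0.0, 90.5]
force: [-0.8, -0.9, 0.7]
gripper_width: 47.3
gripper_force: 15.0
```

{"api": "send_rows", "payload": {
  "targets": "0 0 -0.03 0 0 0 0;0 0 -0.168 0 0 0 0;0 0 -0.168 0 0 0 0;0 0 -0.168 0 0 0 0;0 0 -0.168 0 0 0 0;0 0 -0.168 0 0 0 0"
}}

```text
time_s: 6.72
ee_pos: [427.3, -173.5, 224.1]
ee_rot: [179.5, 0.2, 90.5]
force: [-0.0, 0.8, -0.3]
gripper_width: 47.0
gripper_force: 15.0
```

{"api": "send_rows", "payload": {
  "targets": "0.2266 0.2405 0 0 0 0 0;0.2266 0.2405 0 0 0 0 0;0.2266 0.2405 0 0 0 0 0;0.2266 0.2405 0 0 0 0 0;0.2266 0.2405 0 0 0 0 0;0.2266 0.2405 0 0 0 0 0;0.2266 0.2405 0 0 0 0 0;0.2266 0.2405 0 0 0 0 0;0.2266 0.2405 0 0 0 0 0;0.2266 0.2405 0 0 0 0 0;0.2266 0.2405 0 0 0 0 0;0.2266 0.2405 0 0 0 0 0"
}}

```text
time_s: 7.72
ee_pos: [662.2, 55.2, 219.1]
ee_rot: [-179.9, 0.0, 90.5]
force: [0.7, -0.3, -1.1]
gripper_width: 47.5
gripper_force: 15.0
```

```bash
python3 - <<'E'
from h import *
import pickle
f=eyes.grab_frame("wrist"); s=env.state(); print(s["ee_pos"],s["ee_rot"],s["gripper_width"]); pickle.dump(f,open("w4.pkl","wb"))
g=eyes.grab_frame("side"); b=cv2.resize(g["image"][90:240,230:430],None,fx=2.5,fy=2.5,interpolation=2); a=cv2.resize(f["image"],(500,312)); b=cv2.copyMakeBorder(b,0,0,0,0,0); c=np.zeros((312+375,500,3),np.uint8); c[:312]=a; c[312:]=b; cv2.imwrite("pics/p4.png",c[87:])
E
```

```text
[662.30632508  55.04473138 219.68885966] [-1.79918534e+02  1.47039684e-02  9.04624820e+01] 47.62932275512531
```

View pics/p4.png

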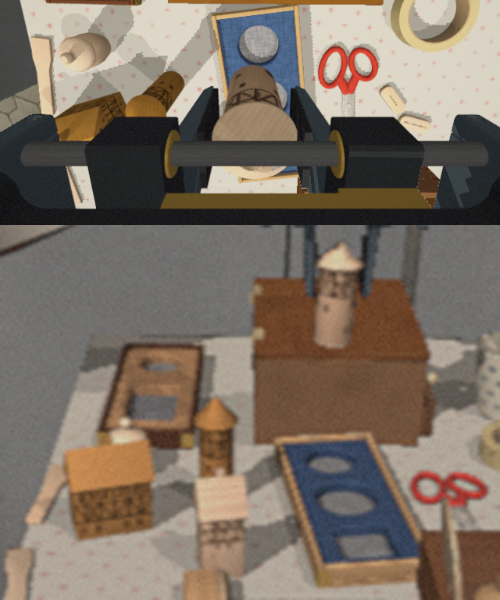

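The tower is held upright, and its well shows clear at about (331,56+) in the wrist frame. I'll measure that well again before lowering.

```bash
python3 - <<'E'
from h import *
import pickle
f=pickle.load(open("w4.pkl","rb")); hsv=cv2.cvtColor(f["image"],cv2.COLOR_BGR2HSV)
m=(hsv[...,1]<75).astype(np.uint8)*255; m[:,:290]=0; m[:,375:]=0; m[:110]=0; m[205:]=0
blue=((hsv[...,0]>95)&(hsv[...,0]<125)&(hsv[...,1]>100)).astype(np.uint8)
for c in cv2.findContours(cv2.morphologyEx(m,2,np.ones((3,3))),0,1)[0]:
    if cv2.contourArea(c)<300: continue
    w=np.array([hit(f,*p,20)[:2] for p in c[:,0]],np.float32); print(cv2.boundingRect(c),cv2.minEnclosingCircle(w),cv2.fitEllipse(w)[:2])
E
```

```text
(306, 144, 51, 48) ((666.9307250976562, 55.551109313964844), 27.099191665649414) ((666.9491577148438, 55.83626174926758), (51.596649169921875, 53.45463180541992))
(290, 117, 61, 10) ((655.1824951171875, 104.38530731201172), 31.019323348999023) ((632.9157104492188, 104.59892272949219), (7.742503643035889, 93.24349975585938))
```

{"api": "send_rows", "payload": {
  "targets": "0.0025 0.003 0.02 0 0 0 0;0.0025 0.003 0.06 0 0 0 0;0.0025 0.003 0.1 0 0 0 0;0.0025 0.003 0.13 0 0 0 0;0.0025 0.003 0.145 0 0 0 0;0.0025 0.003 0.152 0 0 0 0;0.0025 0.003 0.157 0 0 0 0;0.0025 0.003 0.161 0 0 0 0;0.0025 0.003 0.162 0 0 0 0;0.0025 0.003 0.162 0 0 0 0"
}}

```text
time_s: 8.65
ee_pos: [667.1, 58.7, 59.3]
ee_rot: [179.9, -0.0, 90.5]
force: [0.5, -0.3, -1.2]
gripper_width: 47.5
gripper_force: 15.0
```

{"api": "send_rows", "payload": {
  "targets": "0 0 0 0 0 0 100;0 0 0 0 0 0 100;0 0 0 0 0 0 100;0 0 0 0 0 0 100;0 0 -0.03 0 0 0 100;0 0 -0.07 0 0 0 100;0 0 -0.11 0 0 0 100;0 0 -0.165 0 0 0 100;0 0 -0.165 0 0 0 100;0 0 -0.165 0 0 0 100"
}}

```text
time_s: 9.48
ee_pos: [668.9, 59.0, 229.2]
ee_rot: [179.4, -0.0, 90.5]
force: [-0.1, -0.2, 0.2]
gripper_width: 91.0
gripper_force: 0.0
```

{"api": "send_rows", "payload": {
  "targets": "-0.191 -0.1227 0 0 0 -10 100;-0.191 -0.1227 0 0 0 -10 100;-0.191 -0.1227 0 0 0 -10 100;-0.191 -0.1227 0 0 0 -10 100;-0.191 -0.1227 0 0 0 -10 100;-0.191 -0.1227 0 0 0 -10 100;-0.191 -0.1227 0 0 0 -10 100;-0.191 -0.1227 0 0 0 -10 100"
}}

```text
time_s: 10.15
ee_pos: [544.7, -133.8, 222.2]
ee_rot: [-179.9, -0.1, 100.4]
force: [1.2, 0.2, 0.8]
gripper_width: 91.3
gripper_force: 0.0
```

```bash
python3 - <<'E'
from h import *
f=eyes.grab_frame("wrist"); g=eyes.grab_frame("side"); s=env.state(); print(s["ee_pos"],s["ee_rot"],shift([545,-134,38]))
a=cv2.resize(f["image"][:260],(640,260)); b=cv2.resize(g["image"][90:240,230:430],None,fx=2.1,fy=2.1,interpolation=2); c=np.zeros((260+b.shape[0],640,3),np.uint8); c[:260]=a; c[260:,:b.shape[1]]=b; cv2.imwrite("pics/p5.png",c)
import pickle; pickle.dump(f,open("w5.pkl","wb"))
E
```

```text
[ 545.83156345 -132.52585185  222.38936973] [-1.79977160e+02 -6.01424556e-02  1.00566142e+02] [ -1.49021794  -1.01427509 184.38832603]
```

View pics/p5.png

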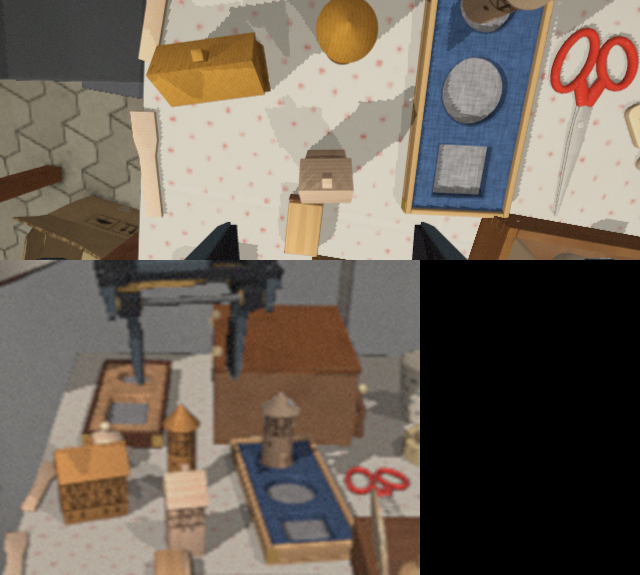

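The pale tower stands in its well. The house lies square to the tool and centred between the fingers (column 326). I'll descend and grip, then re-measure the wells from this frame.

{"api": "send_rows", "payload": {
  "targets": "-0.001 -0.0005 0.04 0 0 0 100;-0.001 -0.0005 0.08 0 0 0 100;-0.001 -0.0005 0.12 0 0 0 100;-0.001 -0.0005 0.15 0 0 0 100;-0.001 -0.0005 0.17 0 0 0 100;-0.001 -0.0005 0.183 0 0 0 100;-0.001 -0.0005 0.183 0 0 0 100;-0.001 -0.0005 0.183 0 0 0 100"
}}

```text
time_s: 10.92
ee_pos: [545.5, -133.2, 39.2]
ee_rot: [-179.9, -0.1, 100.6]
force: [0.2, 0.2, 0.1]
gripper_width: 91.4
gripper_force: 0.0
```

{"api": "send_rows", "payload": {
  "targets": "0 0 0 0 0 0 0;0 0 0 0 0 0 0;0 0 0 0 0 0 0;0 0 0 0 0 0 0;0 0 0 0 0 0 0;0 0 0 0 0 0 0;0 0 0 0 0 0 0;0 0 0 0 0 0 0"
}}

```text
time_s: 11.58
ee_pos: [545.3, -134.5, 40.3]
ee_rot: [180.0, 0.0, 100.5]
force: [0.3, 0.8, 1.5]
gripper_width: 46.5
gripper_force: 15.0
```

{"api": "send_rows", "payload": {
  "targets": "0 0 -0.02 0 0 0 0;0 0 -0.06 0 0 0 0;0 0 -0.1 0 0 0 0;0 0 -0.14 0 0 0 0;0 0 -0.14 0 0 0 0;0 0 -0.14 0 0 0 0"
}}

```text
time_s: 12.08
ee_pos: [546.6, -134.9, 182.6]
ee_rot: [179.7, 0.1, 100.5]
force: [-0.8, 0.6, -2.2]
gripper_width: 47.0
gripper_force: 15.0
```

```bash
python3 - <<'E'
from h import *
import pickle
s=env.state(); print(s["ee_pos"],s["ee_rot"])
f=pickle.load(open("w5.pkl","rb")); hsv=cv2.cvtColor(f["image"],cv2.COLOR_BGR2HSV)
m=(hsv[...,1]<75).astype(np.uint8)*255; m[:,:425]=0; m[:,515:]=0; m[:45]=0; m[205:]=0
for c in cv2.findContours(cv2.morphologyEx(m,2,np.ones((3,3))),0,1)[0]:
    if cv2.contourArea(c)<300: continue
    w=np.array([hit(f,*p,20)[:2] for p in c[:,0]],np.float32); print(cv2.boundingRect(c),cv2.minEnclosingCircle(w),cv2.minAreaRect(w))
E
```

```text
[ 546.55097265 -134.87321472  182.61874756] [1.79692428e+02 1.40271331e-01 1.00529020e+02]
(433, 144, 54, 51) ((685.2966918945312, -109.30054473876953), 35.95675277709961) ((685.0435791015625, -109.11360168457031), (51.11160659790039, 53.34954833984375), 7.133077621459961)
(442, 57, 61, 67) ((674.1157836914062, -29.045743942260742), 32.22136306762695) ((674.0365600585938, -28.980979919433594), (61.01334762573242, 61.14665222167969), 58.7675895690918)
```

{"api": "send_rows", "payload": {
  "targets": "-0.0023 0.1416 0 0 0 3.5 0;-0.0023 0.1416 0 0 0 3.5 0;-0.0023 0.1416 0 0 0 3.5 0;-0.0023 0.1416 0 0 0 3.5 0;-0.0023 0.1416 0 0 0 3.5 0;-0.0023 0.1416 0 0 0 3.5 0"
}}

```text
time_s: 12.58
ee_pos: [683.9, -110.4, 176.8]
ee_rot: [-179.7, -0.1, 97.1]
force: [-1.5, 1.1, -0.7]
gripper_width: 46.8
gripper_force: 15.0
```

{"api": "send_rows", "payload": {
  "targets": "0 0 0.04 0 0 0 0;0 0 0.08 0 0 0 0;0 0 0.105 0 0 0 0;0 0 0.115 0 0 0 0;0 0 0.122 0 0 0 0;0 0 0.128 0 0 0 0;0 0 0.132 0 0 0 0;0 0 0.133 0 0 0 0;0 0 0.133 0 0 0 0;0 0 0.133 0 0 0 0"
}}

```text
time_s: 13.42
ee_pos: [683.4, -111.6, 52.4]
ee_rot: [-180.0, 0.1, 97.0]
force: [-6.5, 0.5, 17.9]
gripper_width: 48.9
gripper_force: 14.9
```

The contact force is 18 N and the TCP is 6 mm high, so the foot has caught an edge. I'll look.

```bash
python3 - <<'E'
from h import *
f=eyes.grab_frame("scene"); g=eyes.grab_frame("side"); s=env.state(); print(s["ee_pos"],s["ee_rot"],s["force"],s["gripper_width"])
a=cv2.resize(f["image"][110:235,320:460],None,fx=2.8,fy=2.8,interpolation=2); b=cv2.resize(g["image"][130:255,310:440],None,fx=2.8,fy=2.8,interpolation=2)
cv2.imwrite("pics/p6.png",np.hstack([a,b]))
E
```

```text
[ 683.40472183 -111.59022732   52.42826981] [-1.79995614e+02  6.24660112e-02  9.70310251e+01] [-6.64749755  0.22126984 18.05985511] 48.57109184562142
```

View pics/p6.png

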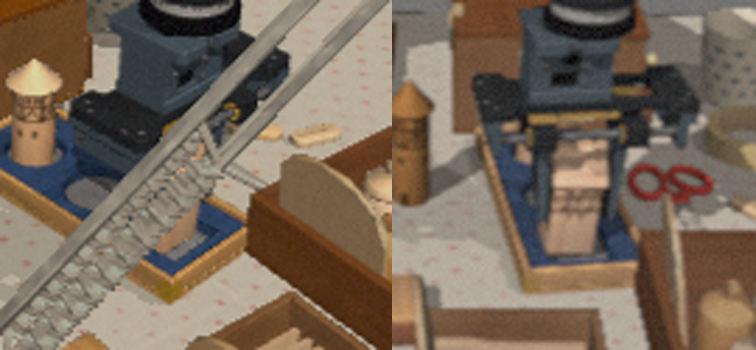

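{"api": "send_rows", "payload": {
  "targets": "0 0 -0.02 0 0 0 0;0 0 -0.05 0 0 0 0;0 0 -0.05 0 0 0 0;0 0 -0.05 0 0 0 0"
}}

```text
time_s: 13.85
ee_pos: [685.9, -111.5, 100.5]
ee_rot: [179.7, 0.1, 97.0]
force: [-0.5, -0.4, -0.4]
gripper_width: 47.2
gripper_force: 14.9
```

```bash
python3 - <<'E'
from h import *
f=eyes.grab_frame("scene"); g=eyes.grab_frame("side"); s=env.state(); print(s["ee_pos"],s["ee_rot"],s["force"],s["gripper_width"])
b=cv2.resize(g["image"][150:240,340:420],None,fx=6,fy=6,interpolation=2); w=eyes.grab_frame("wrist")["image"][:300,180:480]; b=np.hstack([b,cv2.resize(w,None,fx=1,fy=1)]) if 0 else b
cv2.imwrite("pics/p7.png",b)
for p in [(685-28,-110-28,20),(685+28,-110-28,20)]: print(proj(g,p))
z=s["ee_pos"]
for h in (-40,0): print("axis proj",h,proj(g,z+[0,0,h]))
E
```

```text
[ 683.98682658 -110.96045255   97.08413764] [-1.79968207e+02 -1.06129330e-02  9.70198678e+01] [ 0.15676867 -0.20334455 -1.03309668] 47.329895662969356
(np.float64(362.8943069463), np.float64(222.07089889152604))
(np.float64(385.75267590978996), np.float64(222.3791517486594))
axis proj -40 (np.float64(373.917093600877), np.float64(203.53076262225338))
axis proj 0 (np.float64(375.15118901365355), np.float64(189.5318286270195))
```

View pics/p7.png

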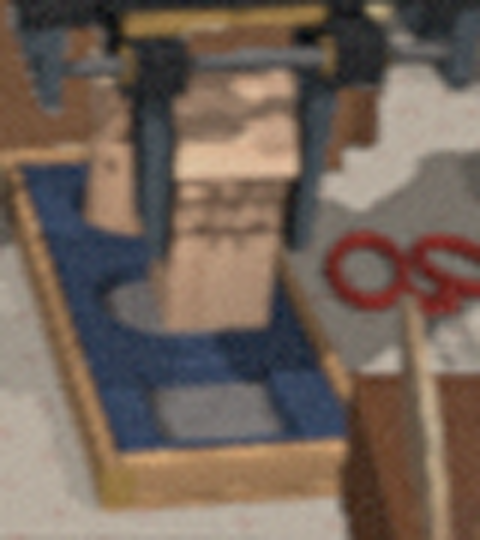

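The house hangs upright at crop (217,330) above the square well (219,410). I need its sideways offset, so I'll look once along the wrist camera.

```bash
python3 - <<'E'
from h import *
import pickle
f=eyes.grab_frame("wrist"); pickle.dump(f,open("w7.pkl","wb")); cv2.imwrite("pics/w7.png",cv2.resize(f["image"][120:345,200:460],None,fx=2.6,fy=2.6,interpolation=2))
c,s_=np.cos(np.radians(7)),np.sin(np.radians(7))
for a,b in((-28,-28),(28,-28),(28,28),(-28,28)): print((np.array(proj(f,(685+a*c-b*s_,-110.5+a*s_+b*c,20)))-[200,120])*2.6)
E
```

```text
[235.8506748  313.38067385]
[428.66397602 313.67976765]
[435.37582067 124.74148629]
[230.03530559 124.55837908]
```

View pics/w7.png

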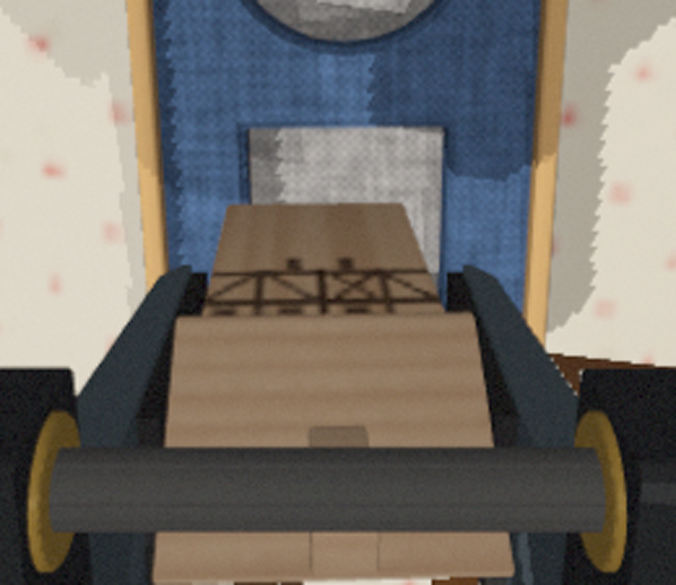

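The house is about 7 mm too far −x: its foot spans crop 228–404 and the well 242–445. I'll calculate the correction.

```bash
python3 - <<'E'
from h import *
import pickle
f=pickle.load(open("w7.pkl","rb")); P=lambda x,y,z: hit(f,200+x/2.6-.3,120+y/2.6-.3,z)
for z in (55,58,62): print(z,"foot L,R",P(228,205,z),P(404,205,z))
print("well L,R top",P(247,127,20),P(445,127,20),"mid L,R",P(242,220,20),P(445,270,20))
s=env.state(); print(s["ee_pos"])
E
```

```text
55 foot L,R [657.77845067 -97.54355745  55.        ] [699.74048014 -92.33906499  55.        ]
58 foot L,R [658.00745884 -96.56983126  58.        ] [699.3751217  -91.43905727  58.        ]
62 foot L,R [658.31280308 -95.27152967  62.        ] [698.88797712 -90.23904698  62.        ]
well L,R top [658.22473128 -86.03971517  20.        ] [711.83632014 -79.40716626  20.        ] mid L,R [ 659.42067578 -112.82524569   20.        ] [ 718.4836196  -120.66656796   20.        ]
[ 683.71611777 -110.78849497   95.85985088]
```

{"api": "send_rows", "payload": {
  "targets": "0.0015 0.0075 0 0 0 0 0;0.0015 0.0075 0.02 0 0 0 0;0.0015 0.0075 0.03 0 0 0 0;0.0015 0.0075 0.035 0 0 0 0;0.0015 0.0075 0.04 0 0 0 0;0.0015 0.0075 0.044 0 0 0 0;0.0015 0.0075 0.044 0 0 0 0"
}}

```text
time_s: 14.63
ee_pos: [691.7, -108.3, 52.1]
ee_rot: [-179.9, -0.0, 97.0]
force: [0.1, 0.3, -1.8]
gripper_width: 47.3
gripper_force: 14.9
```

{"api": "send_rows", "payload": {
  "targets": "0 0 0.003 0 0 0 0;0 0 0.005 0 0 0 0;0 0 0.006 0 0 0 0;0 0 0.006 0 0 0 0;0 0 0.006 0 0 0 0"
}}

```text
time_s: 15.05
ee_pos: [692.2, -108.4, 47.3]
ee_rot: [180.0, 0.0, 97.0]
force: [0.4, -0.9, -0.3]
gripper_width: 47.4
gripper_force: 14.9
```

{"api": "send_rows", "payload": {
  "targets": "0 0 0.001 0 0 0 0;0 0 0.002 0 0 0 0;0 0 0.003 0 0 0 0;0 0 0.003 0 0 0 0"
}}

```text
time_s: 15.38
ee_pos: [691.9, -108.3, 43.8]
ee_rot: [-180.0, -0.0, 97.0]
force: [-0.1, -0.4, -0.8]
gripper_width: 47.3
gripper_force: 14.9
```

{"api": "send_rows", "payload": {
  "targets": "0 0 0.001 0 0 0 0;0 0 0.002 0 0 0 0;0 0 0.003 0 0 0 0;0 0 0.003 0 0 0 0"
}}

```text
time_s: 15.72
ee_pos: [691.9, -108.4, 40.7]
ee_rot: [-180.0, -0.0, 97.0]
force: [0.3, -0.3, -0.8]
gripper_width: 47.5
gripper_force: 14.9
```

{"api": "send_rows", "payload": {
  "targets": "0 0 0.001 0 0 0 0;0 0 0.002 0 0 0 0;0 0 0.0025 0 0 0 0;0 0 0.0025 0 0 0 0"
}}

```text
time_s: 16.05
ee_pos: [692.1, -108.4, 40.3]
ee_rot: [180.0, 0.0, 97.0]
force: [-3.0, 0.7, 6.8]
gripper_width: 47.6
gripper_force: 14.9
```

{"api": "send_rows", "payload": {
  "targets": "0 0 0 0 0 0 100;0 0 0 0 0 0 100;0 0 0 0 0 0 100;0 0 0 0 0 0 100;0 0 -0.03 0 0 0 100;0 0 -0.07 0 0 0 100;0 0 -0.11 0 0 0 100;0 0 -0.15 0 0 0 100;0 0 -0.19 0 0 0 100;0 0 -0.22 0 0 0 100;0 0 -0.25 0 0 0 100;0 0 -0.25 0 0 0 100"
}}

```text
time_s: 17.05
ee_pos: [694.5, -108.8, 296.4]
ee_rot: [179.3, 0.2, 97.0]
force: [-0.6, -1.0, 1.9]
gripper_width: 91.3
gripper_force: 0.0
```

{"api": "send_rows", "payload": {
  "targets": "0.109 -0.245 0 0 0 7 100;0.109 -0.245 0 0 0 7 100;0.109 -0.245 0 0 0 7 100;0.109 -0.245 0 0 0 7 100;0.109 -0.245 0 0 0 7 100;0.109 -0.245 0 0 0 7 100;0.109 -0.245 0 0 0 7 100;0.109 -0.245 0 0 0 7 100;0.109 -0.245 0 0 0 7 100;0.109 -0.245 0 0 0 7 100"
}}

```text
time_s: 17.88
ee_pos: [436.6, -30.5, 288.5]
ee_rot: [179.9, 0.0, 90.0]
force: [0.5, -0.7, -0.1]
gripper_width: 91.2
gripper_force: 0.0
```

```bash
python3 - <<'E'
from h import *
import pickle
f=eyes.grab_frame("wrist"); pickle.dump(f,open("w8.pkl","wb")); s=env.state(); print(s["ee_pos"],s["ee_rot"],f["eye"])
g=eyes.grab_frame("side"); b=cv2.resize(g["image"][140:240,320:420],(276,276),interpolation=2)
a=cv2.resize(f["image"][:230,215:525],None,fx=1.2*1,fy=1.2,interpolation=2); a=cv2.resize(f["image"][:230,215:475],None,fx=2,fy=2,interpolation=2)
c=np.zeros((460,796,3),np.uint8); c[:,:520]=a; c[:276,520:]=b; cv2.imwrite("pics/p8.png",c)
E
```

```text
[436.83651757 -30.54445875 288.29660025] [1.79976174e+02 5.23191706e-03 9.00280426e+01] [436.45980088  52.28548307 459.00118094]
```

View pics/p8.png

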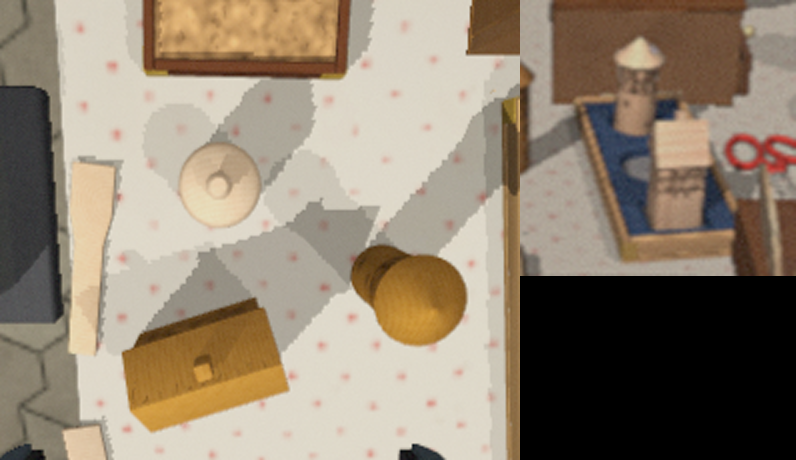

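The house now stands down in its square well. The pale jar is at crop (220,184), the oiled tower eaves at (419,299), and the long house eave corners at (124,352), (267,308), (289,388) and (152,431).

```bash
python3 - <<'E'
from h import *
import pickle
f=pickle.load(open("w8.pkl","rb")); P=lambda x,y,z: hit(f,215+x/2-.25,y/2-.25,z)
print("jar",P(220,184.5,36),P(218,184,70))
print("otower",[P(419,299.5,z) for z in (90,100)],P(433,308,128))
w=np.array([P(*c,55)[:2] for c in [(124,352),(267,308),(289,388),(152,431)]]); print("ohouse",w.mean(0),[np.degrees(np.arctan2(*(b-a)[::-1])).round(1) for a,b in zip(w,np.roll(w,-1,0))],[np.linalg.norm(b-a).round(1) for a,b in zip(w,np.roll(w,-1,0))])
print("dark corners",P(146,75,26),P(345,75,26))
E
```

```text
jar [435.58811958  47.13682141  36.        ] [434.60775116  47.80229708  70.        ]
otower [array([539.57597312,  -9.77822955,  90.        ]), array([536.78150585,  -8.0962915 , 100.        ])] [535.86424891  -7.39982391 128.        ]
ohouse [428.28486127 -57.83838668] [np.float64(17.4), np.float64(-73.7), np.float64(-161.7), np.float64(107.0)] [np.float64(87.0), np.float64(49.9), np.float64(86.4), np.float64(51.3)]
dark corners [394.0997771  105.89482285  26.        ] [505.62734476 105.92755255  26.        ]
```

{"api": "send_rows", "payload": {
  "targets": "0.078 -0.0015 0.04 0 0 0 100;0.078 -0.0015 0.08 0 0 0 100;0.078 -0.0015 0.12 0 0 0 100;0.078 -0.0015 0.16 0 0 0 100;0.078 -0.0015 0.2 0 0 0 100;0.078 -0.0015 0.23 0 0 0 100;0.078 -0.0015 0.255 0 0 0 100;0.078 -0.0015 0.267 0 0 0 100;0.078 -0.0015 0.267 0 0 0 100;0.078 -0.0015 0.267 0 0 0 100"
}}

```text
time_s: 18.82
ee_pos: [434.7, 47.7, 20.7]
ee_rot: [-179.9, 0.0, 90.0]
force: [-0.6, 0.6, 0.7]
gripper_width: 90.7
gripper_force: 0.0
```

{"api": "send_rows", "payload": {
  "targets": "0 0 0 0 0 0 0;0 0 0 0 0 0 0;0 0 0 0 0 0 0;0 0 0 0 0 0 0;0 0 0 0 0 0 0;0 0 0 0 0 0 0;0 0 0 0 0 0 0;0 0 0 0 0 0 0"
}}

```text
time_s: 19.48
ee_pos: [434.4, 47.8, 21.9]
ee_rot: [179.9, -0.0, 90.0]
force: [1.0, 0.1, 1.8]
gripper_width: 45.2
gripper_force: 15.0
```

{"api": "send_rows", "payload": {
  "targets": "0 0 -0.02 0 0 0 0;0 0 -0.06 0 0 0 0;0 0 -0.1 0 0 0 0;0 0 -0.14 0 0 0 0;0 0 -0.18 0 0 0 0;0 0 -0.2 0 0 0 0;0 0 -0.2 0 0 0 0;0 0 -0.2 0 0 0 0"
}}

```text
time_s: 20.15
ee_pos: [434.1, 47.8, 222.1]
ee_rot: [179.9, -0.0, 90.0]
force: [-0.7, 0.2, -1.6]
gripper_width: 45.2
gripper_force: 15.0
```

{"api": "send_rows", "payload": {
  "targets": "-0.0763 0.2425 0 0 0 -7 0;-0.0763 0.2425 0 0 0 -7 0;-0.0763 0.2425 0 0 0 -7 0;-0.0763 0.2425 0 0 0 -7 0;-0.0763 0.2425 0 0 0 -7 0;-0.0763 0.2425 0 0 0 -7 0;-0.0763 0.2425 0 0 0 -7 0;-0.0763 0.2425 0 0 0 -7 0;-0.0763 0.2425 0 0 0 -7 0"
}}

```text
time_s: 20.9
ee_pos: [675.0, -28.2, 218.5]
ee_rot: [-179.7, -0.1, 97.0]
force: [0.5, 0.1, -0.4]
gripper_width: 45.0
gripper_force: 15.0
```

```bash
python3 - <<'E'
from h import *
import pickle
f=eyes.grab_frame("wrist"); pickle.dump(f,open("w9.pkl","wb")); s=env.state(); print(s["ee_pos"],s["ee_rot"],s["gripper_width"]); im=f["image"]; hsv=cv2.cvtColor(im,cv2.COLOR_BGR2HSV)
cv2.imwrite("pics/w9.png",im)
print([proj(f,(677+33*np.cos(t),-28.5+33*np.sin(t),20)) for t in (0,np.pi/2,np.pi,-np.pi/2)])
m=((hsv[...,1]<75)&(hsv[...,2]>60)).astype(np.uint8)*255; m[:,:270]=0; m[:,390:]=0; m[:100]=0; m[240:]=0
for c in cv2.findContours(cv2.morphologyEx(m,2,np.ones((3,3))),0,1)[0]:
    if cv2.contourArea(c)<300: continue
    w=np.array([hit(f,*p,20)[:2] for p in c[:,0]],np.float32); print(cv2.boundingRect(c),cv2.minEnclosingCircle(w),cv2.fitEllipse(w)[:2])
E
```

```text
[674.7824605  -27.95619022 219.71625668] [-1.79752970e+02 -6.24556483e-02  9.70495113e+01] 44.88513154424798
[(np.float64(359.5577961867912), np.float64(173.4332798495392)), (np.float64(332.78237103568046), np.float64(138.72506811223852)), (np.float64(297.88934470686667), np.float64(165.90967789484836)), (np.float64(325.01558641307554), np.float64(199.10411985314258))]
(300, 139, 60, 57) ((677.2890014648438, -26.692031860351562), 32.44346237182617) ((677.4013061523438, -26.320743560791016), (61.30043411254883, 63.31605911254883))
(270, 105, 9, 120) ((618.8861083984375, -33.319271087646484), 64.27400207519531) ((624.1861572265625, -99.05870056152344), (7.397607326507568, 233.2338409423828))
(383, 100, 7, 113) ((737.288330078125, -8.984373092651367), 59.600135803222656) ((751.537109375, -108.89031982421875), (6.522266387939453, 302.8039245605469))
(301, 100, 45, 18) ((663.1005859375, 35.872257232666016), 22.93329429626465) ((663.8470458984375, 34.572669982910156), (17.753211975097656, 44.00756072998047))
```

{"api": "send_rows", "payload": {
  "targets": "0.001 0.0015 0.04 0 0 0 0;0.001 0.0015 0.08 0 0 0 0;0.001 0.0015 0.12 0 0 0 0;0.001 0.0015 0.15 0 0 0 0;0.001 0.0015 0.17 0 0 0 0;0.001 0.0015 0.182 0 0 0 0;0.001 0.0015 0.188 0 0 0 0;0.001 0.0015 0.192 0 0 0 0;0.001 0.0015 0.1935 0 0 0 0;0.001 0.0015 0.1935 0 0 0 0;0.001 0.0015 0.1935 0 0 0 0"
}}

```text
time_s: 21.87
ee_pos: [678.8, -27.2, 29.6]
ee_rot: [179.9, 0.0, 97.0]
force: [1.2, -0.6, 0.7]
gripper_width: 45.2
gripper_force: 15.0
```

{"api": "send_rows", "payload": {
  "targets": "0 0 0 0 0 0 72;0 0 0 0 0 0 72;0 0 0 0 0 0 72;0 0 0 0 0 0 72;0 0 -0.03 0 0 0 72;0 0 -0.07 0 0 0 72;0 0 -0.11 0 0 0 100;0 0 -0.15 0 0 0 100;0 0 -0.19 0 0 0 100;0 0 -0.2 0 0 0 100;0 0 -0.2 0 0 0 100"
}}

```text
time_s: 22.78
ee_pos: [679.9, -27.3, 233.1]
ee_rot: [179.5, 0.1, 97.0]
force: [0.7, -0.4, -0.6]
gripper_width: 90.8
gripper_force: 0.0
```

{"api": "send_rows", "payload": {
  "targets": "0 -0.252 0 0 0 79.4 100;0 -0.252 0 0 0 79.4 100;0 -0.252 0 0 0 79.4 100;0 -0.252 0 0 0 79.4 100;0 -0.252 0 0 0 79.4 100;0 -0.252 0 0 0 79.4 100;0 -0.252 0 0 0 79.4 100;0 -0.252 0 0 0 79.4 100;0 -0.252 0 0 0 79.4 100;0 -0.252 0 0 0 79.4 100;0 -0.252 0 0 0 79.4 100;0 -0.252 0 0 0 79.4 100"
}}

```text
time_s: 23.78
ee_pos: [426.6, -57.9, 226.1]
ee_rot: [-179.9, 0.2, 17.5]
force: [-0.8, 0.0, 0.5]
gripper_width: 91.3
gripper_force: 0.0
```

```bash
python3 - <<'E'
from h import *
s=env.state(); print(s["ee_pos"],s["ee_rot"],s["time_s"],shift([428,-57.5,36]))
E
```

```text
[426.57962705 -57.94471649 226.1112158 ] [-179.89700791    0.20025239   17.4938524 ] 23.7833 [  2.15280323   0.34454404 190.10454054]
```

{"api": "send_rows", "payload": {
  "targets": "0.001 0 0.04 0 0 0 100;0.001 0 0.08 0 0 0 100;0.001 0 0.12 0 0 0 100;0.001 0 0.15 0 0 0 100;0.001 0 0.175 0 0 0 100;0.001 0 0.19 0 0 0 100;0.001 0 0.19 0 0 0 100;0.001 0 0.19 0 0 0 100"
}}

```text
time_s: 24.45
ee_pos: [427.6, -57.6, 36.9]
ee_rot: [-179.9, 0.2, 17.7]
force: [0.5, 0.5, 0.7]
gripper_width: 91.2
gripper_force: 0.0
```

{"api": "send_rows", "payload": {
  "targets": "0 0 0 0 0 0 0;0 0 0 0 0 0 0;0 0 0 0 0 0 0;0 0 0 0 0 0 0;0 0 0 0 0 0 0;0 0 0 0 0 0 0;0 0 0 0 0 0 0;0 0 0 0 0 0 0",
  "grip_force": 20
}}

```text
time_s: 25.12
ee_pos: [428.9, -57.7, 38.4]
ee_rot: [-180.0, -0.0, 17.6]
force: [-0.4, 1.6, 4.2]
gripper_width: 51.9
gripper_force: 20.0
```

{"api": "send_rows", "payload": {
  "targets": "0 0 -0.02 0 0 0 0;0 0 -0.06 0 0 0 0;0 0 -0.1 0 0 0 0;0 0 -0.14 0 0 0 0;0 0 -0.18 0 0 0 0;0 0 -0.2 0 0 0 0;0 0 -0.2 0 0 0 0;0 0 -0.2 0 0 0 0"
}}

```text
time_s: 25.78
ee_pos: [428.9, -57.9, 238.4]
ee_rot: [180.0, -0.1, 17.6]
force: [-0.3, 0.1, -2.0]
gripper_width: 51.8
gripper_force: 20.0
```

```bash
python3 - <<'E'
from h import *
s=env.state(); print(s["ee_pos"],s["ee_rot"],s["time_s"],shift([451,196,230]))
E
```

```text
[428.90361084 -57.88207419 238.44699788] [ 1.79951729e+02 -8.59887591e-02  1.76384196e+01] 25.7833 [  97.97334892 -235.25824627    8.39584694]
```

{"api": "send_rows", "payload": {
  "targets": "0.098 -0.2355 0 0 0 -71.3 0;0.098 -0.2355 0 0 0 -71.3 0;0.098 -0.2355 0 0 0 -71.3 0;0.098 -0.2355 0 0 0 -71.3 0;0.098 -0.2355 0 0 0 -71.3 0;0.098 -0.2355 0 0 0 -71.3 0;0.098 -0.2355 0 0 0 -71.3 0;0.098 -0.2355 0 0 0 -71.3 0;0.098 -0.2355 0 0 0 -71.3 0;0.098 -0.2355 0 0 0 -71.3 0;0.098 -0.2355 0 0 0 -71.3 0;0.098 -0.2355 0 0 0 -71.3 0"
}}

```text
time_s: 26.78
ee_pos: [449.8, 195.9, 236.0]
ee_rot: [-179.8, 0.1, 88.8]
force: [-0.5, -0.5, -0.4]
gripper_width: 51.5
gripper_force: 20.0
```

```bash
python3 - <<'E'
from h import *
import pickle
f=eyes.grab_frame("wrist"); pickle.dump(f,open("w10.pkl","wb")); s=env.state(); print(s["ee_pos"],s["ee_rot"],s["gripper_width"]); im=f["image"]; hsv=cv2.cvtColor(im,cv2.COLOR_BGR2HSV)
cv2.imwrite("pics/w10.png",cv2.resize(im[:330,200:460],None,fx=1.8,fy=1.8,interpolation=2))
m=((hsv[...,1]<75)&(hsv[...,2]>60)).astype(np.uint8)*255; m[:,:275]=0; m[:,375:]=0; m[250:]=0
for c in cv2.findContours(cv2.morphologyEx(m,2,np.ones((3,3))),0,1)[0]:
    if cv2.contourArea(c)<300: continue
    w=np.array([hit(f,*p,20)[:2] for p in c[:,0]],np.float32); print(cv2.boundingRect(c),cv2.minEnclosingCircle(w),cv2.minAreaRect(w))
E
```

```text
[450.09311783 195.9642344  236.40295964] [-1.79825288e+02  7.41163556e-02  8.87694954e+01] 51.54094909766394
(300, 122, 55, 43) ((451.3165588378906, 219.49481201171875), 36.9135627746582) ((451.12615966796875, 220.02285766601562), (45.71772384643555, 59.18210220336914), 88.81722259521484)
(301, 19, 53, 57) ((452.9519958496094, 316.84136962890625), 26.716114044189453) ((452.8370056152344, 316.56768798828125), (52.290958404541016, 52.56818771362305), 88.74142456054688)
```

View pics/w10.png

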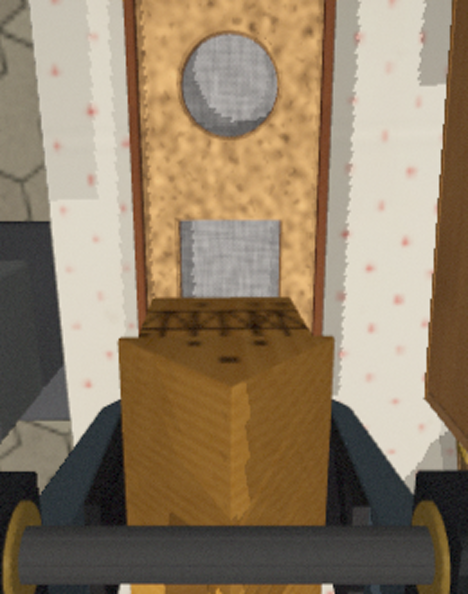

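The long house hangs straight over its well: foot edge at crop (225,298), well far edge at row 220 and centred at column 229, round well at (229,85). Next I'll check the foot against the well.

```bash
python3 - <<'E'
from h import *
import pickle
f=pickle.load(open("w10.pkl","rb"))
for z in (195,199,203): print(z,hit(f,200+153/1.8,298/1.8,z),hit(f,200+297/1.8,298/1.8,z))
print("well far edge",hit(f,200+180/1.8,220/1.8,20),hit(f,200+281/1.8,220/1.8,20))
E
```

```text
195 [425.80384868 233.77381145 195.        ] [474.29662739 232.77380938 195.        ]
199 [426.30753524 234.62851852 199.        ] [473.88240241 233.64744533 199.        ]
203 [426.81122181 235.4832256  203.        ] [473.46817744 234.52108127 203.        ]
well far edge [422.42911313 243.24950683  20.        ] [482.40437663 241.97293068  20.        ]
```

{"api": "send_rows", "payload": {
  "targets": "0.0005 0.0015 0.04 0 0 0 0;0.0005 0.0015 0.08 0 0 0 0;0.0005 0.0015 0.12 0 0 0 0;0.0005 0.0015 0.15 0 0 0 0;0.0005 0.0015 0.165 0 0 0 0;0.0005 0.0015 0.175 0 0 0 0;0.0005 0.0015 0.182 0 0 0 0;0.0005 0.0015 0.187 0 0 0 0;0.0005 0.0015 0.19 0 0 0 0;0.0005 0.0015 0.19 0 0 0 0"
}}

```text
time_s: 27.67
ee_pos: [452.7, 196.9, 48.3]
ee_rot: [180.0, -0.0, 88.9]
force: [-0.7, 0.5, -0.8]
gripper_width: 51.6
gripper_force: 20.0
```

{"api": "send_rows", "payload": {
  "targets": "0 0 0.001 0 0 0 0;0 0 0.002 0 0 0 0;0 0 0.003 0 0 0 0;0 0 0.003 0 0 0 0"
}}

```text
time_s: 28.0
ee_pos: [452.5, 196.9, 45.3]
ee_rot: [180.0, -0.0, 88.9]
force: [-0.1, -0.8, -1.4]
gripper_width: 51.5
gripper_force: 20.0
```

{"api": "send_rows", "payload": {
  "targets": "0 0 0.001 0 0 0 0;0 0 0.0015 0 0 0 0;0 0 0.0015 0 0 0 0"
}}

```text
time_s: 28.25
ee_pos: [452.6, 196.9, 44.4]
ee_rot: [180.0, -0.0, 88.9]
force: [-2.3, -1.2, 4.3]
gripper_width: 51.5
gripper_force: 20.0
```

{"api": "send_rows", "payload": {
  "targets": "0 0 0 0 0 0 100;0 0 0 0 0 0 100;0 0 0 0 0 0 100;0 0 0 0 0 0 100;0 0 -0.03 0 0 0 100;0 0 -0.07 0 0 0 100;0 0 -0.11 0 0 0 100;0 0 -0.15 0 0 0 100;0 0 -0.18 0 0 0 100;0 0 -0.2 0 0 0 100;0 0 -0.2 0 0 0 100"
}}

```text
time_s: 29.17
ee_pos: [454.7, 197.8, 248.5]
ee_rot: [179.5, -0.2, 88.9]
force: [0.8, -0.7, -0.6]
gripper_width: 91.3
gripper_force: 0.0
```

{"api": "send_rows", "payload": {
  "targets": "-0.203 0.0877 0 0 0 0 100;-0.203 0.0877 0 0 0 0 100;-0.203 0.0877 0 0 0 0 100;-0.203 0.0877 0 0 0 0 100;-0.203 0.0877 0 0 0 0 100;-0.203 0.0877 0 0 0 0 100;-0.203 0.0877 0 0 0 0 100;-0.203 0.0877 0 0 0 0 100"
}}

```text
time_s: 29.83
ee_pos: [535.7, -7.9, 242.4]
ee_rot: [-179.9, -0.1, 88.8]
force: [-1.1, 1.0, -0.3]
gripper_width: 91.3
gripper_force: 0.0
```

```bash
python3 - <<'E'
from h import *
s=env.state(); print(s["ee_pos"],s["ee_rot"],s["time_s"],shift([536.3,-7.7,56]))
E
```

```text
[535.74412753  -7.91953695 242.35223375] [-1.79859052e+02 -5.27814584e-02  8.88380922e+01] 29.8333 [5.90939774e-02 1.00973177e+00 1.86350447e+02]
```

{"api": "send_rows", "payload": {
  "targets": "0 0.0005 0.04 0 0 0 100;0 0.0005 0.08 0 0 0 100;0 0.0005 0.12 0 0 0 100;0 0.0005 0.15 0 0 0 100;0 0.0005 0.172 0 0 0 100;0 0.0005 0.186 0 0 0 100;0 0.0005 0.186 0 0 0 100;0 0.0005 0.186 0 0 0 100"
}}

```text
time_s: 30.5
ee_pos: [535.9, -6.3, 57.1]
ee_rot: [-179.9, -0.0, 89.0]
force: [-0.1, -0.3, 0.9]
gripper_width: 91.1
gripper_force: 0.0
```

{"api": "send_rows", "payload": {
  "targets": "0 0 0 0 0 0 0;0 0 0 0 0 0 0;0 0 0 0 0 0 0;0 0 0 0 0 0 0;0 0 0 0 0 0 0;0 0 0 0 0 0 0;0 0 0 0 0 0 0;0 0 0 0 0 0 0",
  "grip_force": 15
}}

```text
time_s: 31.17
ee_pos: [537.0, -7.9, 57.7]
ee_rot: [180.0, -0.0, 88.9]
force: [0.6, 0.3, 0.5]
gripper_width: 45.4
gripper_force: 15.0
```

{"api": "send_rows", "payload": {
  "targets": "0 0 -0.02 0 0 0 0;0 0 -0.06 0 0 0 0;0 0 -0.1 0 0 0 0;0 0 -0.14 0 0 0 0;0 0 -0.18 0 0 0 0;0 0 -0.2 0 0 0 0;0 0 -0.2 0 0 0 0;0 0 -0.2 0 0 0 0"
}}

```text
time_s: 31.83
ee_pos: [537.0, -7.8, 258.3]
ee_rot: [179.9, -0.0, 88.9]
force: [-0.2, -0.3, -1.0]
gripper_width: 45.6
gripper_force: 15.0
```

```bash
python3 - <<'E'
from h import *
s=env.state(); print(s["ee_pos"],s["ee_rot"],s["time_s"],shift([453,318,256]))
E
```

```text
[536.98654871  -7.84120295 258.32988532] [ 1.79880781e+02 -1.80030916e-03  8.89315627e+01] 31.8333 [324.21840823 -90.05247314   2.15269997]
```

{"api": "send_rows", "payload": {
  "targets": "0.3235 -0.09 0 0 0 0 0;0.3235 -0.09 0 0 0 0 0;0.3235 -0.09 0 0 0 0 0;0.3235 -0.09 0 0 0 0 0;0.3235 -0.09 0 0 0 0 0;0.3235 -0.09 0 0 0 0 0;0.3235 -0.09 0 0 0 0 0;0.3235 -0.09 0 0 0 0 0;0.3235 -0.09 0 0 0 0 0;0.3235 -0.09 0 0 0 0 0;0.3235 -0.09 0 0 0 0 0;0.3235 -0.09 0 0 0 0 0"
}}

```text
time_s: 32.83
ee_pos: [452.8, 315.8, 256.4]
ee_rot: [-179.9, 0.1, 88.9]
force: [0.4, -0.2, -0.9]
gripper_width: 45.5
gripper_force: 15.0
```

```bash
python3 - <<'E'
from h import *
f=eyes.grab_frame("wrist"); s=env.state(); print(s["ee_pos"],s["ee_rot"],s["gripper_width"]); im=f["image"]; hsv=cv2.cvtColor(im,cv2.COLOR_BGR2HSV)
print([np.round(proj(f,(453+28*np.cos(t),317+28*np.sin(t),20))) for t in (0,np.pi/2,np.pi,-np.pi/2)])
m=((hsv[...,1]<75)&(hsv[...,2]>60)).astype(np.uint8)*255; m[:,:285]=0; m[:,370:]=0; m[250:]=0
for c in cv2.findContours(cv2.morphologyEx(m,2,np.ones((3,3))),0,1)[0]:
    if cv2.contourArea(c)<300: continue
    w=np.array([hit(f,*p,20)[:2] for p in c[:,0]],np.float32); print(cv2.boundingRect(c),cv2.minEnclosingCircle(w),cv2.minAreaRect(w))
E
```

```text
[452.98386974 315.70947648 256.8295114 ] [-1.79935387e+02  7.42293635e-02  8.88278160e+01] 45.56727677609177
[array([351., 160.]), array([326., 136.]), array([302., 161.]), array([327., 184.])]
(304, 136, 46, 44) ((453.11627197265625, 320.2276306152344), 26.628334045410156) ((453.16387939453125, 319.8628234863281), (50.482215881347656, 52.334815979003906), 88.87506866455078)
(285, 0, 85, 112) ((455.8104553222656, 427.2090759277344), 70.95124816894531) ((455.8779296875, 428.14471435546875), (110.74287414550781, 93.6258773803711), 88.80968475341797)
```

{"api": "send_rows", "payload": {
  "targets": "0.002 0 0.04 0 0 0 0;0.002 0 0.08 0 0 0 0;0.002 0 0.12 0 0 0 0;0.002 0 0.15 0 0 0 0;0.002 0 0.165 0 0 0 0;0.002 0 0.175 0 0 0 0;0.002 0 0.182 0 0 0 0;0.002 0 0.187 0 0 0 0;0.002 0 0.19 0 0 0 0;0.002 0 0.19 0 0 0 0"
}}

```text
time_s: 33.72
ee_pos: [453.3, 319.4, 68.0]
ee_rot: [179.9, -0.0, 88.9]
force: [-0.3, -0.2, -0.4]
gripper_width: 45.6
gripper_force: 15.0
```

{"api": "send_rows", "payload": {
  "targets": "0 0 0.001 0 0 0 0;0 0 0.002 0 0 0 0;0 0 0.0025 0 0 0 0;0 0 0.0025 0 0 0 0"
}}

```text
time_s: 34.05
ee_pos: [452.9, 319.5, 65.4]
ee_rot: [180.0, -0.0, 88.9]
force: [-0.1, -0.2, -0.9]
gripper_width: 45.3
gripper_force: 15.0
```

{"api": "send_rows", "payload": {
  "targets": "0 0 0.001 0 0 0 0;0 0 0.0015 0 0 0 0;0 0 0.0015 0 0 0 0"
}}

```text
time_s: 34.3
ee_pos: [452.9, 319.5, 63.7]
ee_rot: [180.0, -0.0, 88.9]
force: [-0.3, -0.5, 0.5]
gripper_width: 45.6
gripper_force: 15.0
```

{"api": "send_rows", "payload": {
  "targets": "0 0 0 0 0 0 100;0 0 0 0 0 0 100;0 0 0 0 0 0 100;0 0 0 0 0 0 100;0 0 -0.03 0 0 0 100;0 0 -0.07 0 0 0 100;0 0 -0.11 0 0 0 100;0 0 -0.15 0 0 0 100;0 0 -0.18 0 0 0 100;0 0 -0.2 0 0 0 100;0 0 -0.2 0 0 0 100"
}}

```text
time_s: 35.22
ee_pos: [454.8, 320.7, 269.0]
ee_rot: [179.5, -0.4, 88.9]
force: [0.3, 0.1, 0.3]
gripper_width: 91.3
gripper_force: 0.0
```

{"api": "send_rows", "payload": {
  "targets": "-0.21 0.118 -0.06 0 0 0 100;-0.21 0.118 -0.06 0 0 0 100;-0.21 0.118 -0.06 0 0 0 100;-0.21 0.118 -0.06 0 0 0 100;-0.21 0.118 -0.06 0 0 0 100;-0.21 0.118 -0.06 0 0 0 100;-0.21 0.118 -0.06 0 0 0 100;-0.21 0.118 -0.06 0 0 0 100"
}}

```text
time_s: 35.88
ee_pos: [567.4, 105.5, 322.6]
ee_rot: [-179.9, -0.0, 88.7]
force: [-0.2, 0.3, -0.5]
gripper_width: 91.3
gripper_force: 0.0
```

{"api": "send_rows", "payload": {
  "targets": "-0.215 0.117 0 0 0 0 100;-0.215 0.117 0 0 0 0 100;-0.215 0.117 0 0 0 0 100;-0.215 0.117 0 0 0 0 100;-0.215 0.117 0 0 0 0 100;-0.215 0.117 0 0 0 0 100;-0.215 0.117 0 0 0 0 100;-0.215 0.117 0 0 0 0 100"
}}

```text
time_s: 36.55
ee_pos: [679.9, -109.9, 321.0]
ee_rot: [-179.8, -0.1, 88.9]
force: [0.4, 0.1, -0.3]
gripper_width: 91.2
gripper_force: 0.0
```

```bash
python3 - <<'E'
from h import *
import pickle
f=eyes.grab_frame("wrist"); pickle.dump(f,open("w12.pkl","wb")); s=env.state(); print(s["ee_pos"],s["ee_rot"],f["eye"],s["time_s"])
hsv=cv2.cvtColor(f["image"],cv2.COLOR_BGR2HSV); H,S=hsv[...,0],hsv[...,1]
wood=((H<30)&(S>35)&(hsv[...,2]>50)).astype(np.uint8)*255
blue=((H>95)&(H<125)&(S>90)).astype(np.uint8)*255
hull=cv2.convexHull(max(cv2.findContours(cv2.morphologyEx(blue,3,np.ones((25,25))),0,1)[0],key=cv2.contourArea)); print("blue",cv2.boundingRect(hull))
m=cv2.morphologyEx(wood,2,np.ones((3,3)))
for c in cv2.findContours(m,0,1)[0]:
    a=cv2.contourArea(c); x,y,w,h=cv2.boundingRect(c)
    if a>300 and cv2.pointPolygonTest(hull,(x+w/2,y+h/2),False)>0: print((x,y,w,h),a,cv2.minAreaRect(c))
for n,p,ze,zt in(("tower",(666,55),88,114),("jar",(677.4,-27.5),42,79),("house",(688,-110.5),75,110)):
    print(n,"eaves",np.round(proj(f,(*p,ze))),"top",np.round(proj(f,(*p,zt))),"foot",np.round(proj(f,(*p,6))))
E
```

```text
[ 679.53635796 -108.65330431  321.90724721] [-1.79827460e+02 -9.57726691e-02  8.89727630e+01] [682.30669393 -27.48294585 491.65788209] 36.6
blue (0, 258, 640, 142)
(308, 324, 320, 55) 9207.5 ((467.5, 351.0), (54.0, 319.0), 90.0)
(192, 324, 147, 55) 4792.5 ((265.0, 351.0), (54.0, 146.0), 90.0)
(502, 278, 33, 62) 972.5 ((519.0281982421875, 308.49676513671875), (62.649330139160156, 29.86275291442871), 83.48019409179688)
(116, 278, 34, 62) 979.5 ((131.8231201171875, 308.422607421875), (30.175004959106445, 62.762874603271484), 6.519801616668701)
tower eaves [310.   4.] top [309.  -2.] foot [313.  19.]
jar eaves [323.  88.] top [323.  88.] foot [324.  88.]
house eaves [333. 161.] top [334. 167.] foot [333. 151.]
```

```bash
python3 - <<'E'
from h import *
import pickle
f=pickle.load(open("w12.pkl","rb")); roi=f["image"][:225,262:392]; hsv=cv2.cvtColor(roi,cv2.COLOR_BGR2HSV); H,S,V=cv2.split(hsv)
for y,x in((88,323),(75,323),(150,333),(165,330),(5,310),(120,328)): print((y,x),hsv[y,x-262])
nb=(~((H>95)&(H<130)&(S>60))).astype(np.uint8)*255
nb=cv2.morphologyEx(nb,2,np.ones((3,3)))
wood=((H<28)&(S>40)&(V>60)).astype(np.uint8)*255; wood=cv2.morphologyEx(wood,2,np.ones((3,3)))
for nm,m in(("nonblue",nb),("wood",wood)):
    for c in cv2.findContours(m,0,1)[0]:
        if cv2.contourArea(c)>250: x,y,w,h=cv2.boundingRect(c); print(nm,(x+262,y,w,h),[np.round(v,1) for v in cv2.minAreaRect(c)])
E
```

```text
(88, 323) [ 18  71 217]
(75, 323) [ 16  76 190]
(150, 333) [ 15  84 130]
(165, 330) [ 16  73 209]
(5, 310) [ 17  76 212]
(120, 328) [107 122 109]
nonblue (311, 129, 46, 50) [array([ 71. , 153.8]), array([45.4, 43.6]), np.float64(81.9)]
nonblue (299, 62, 51, 53) [array([62., 88.]), array([52., 50.]), np.float64(90.0)]
nonblue (285, 0, 52, 43) [array([48.5, 21. ]), array([42., 51.]), np.float64(90.0)]
nonblue (262, 0, 130, 225) [array([ 64.5, 112. ]), array([224., 129.]), np.float64(90.0)]
wood (312, 134, 44, 44) [array([ 71.2, 155.4]), array([41. , 42.4]), np.float64(81.9)]
wood (304, 68, 39, 41) [array([61., 88.]), array([40., 38.]), np.float64(90.0)]
wood (286, 0, 48, 37) [array([47.5, 18. ]), array([36., 47.]), np.float64(90.0)]
wood (262, 0, 130, 225) [array([ 66.3, 111.7]), array([242.9, 100.7]), np.float64(80.1)]
```

The pale box pieces all sit where predicted. I'll do a quick numeric check of the dark box from the scene camera.

```bash
python3 - <<'E'
from h import *
f=eyes.grab_frame("scene"); hsv=cv2.cvtColor(f["image"],cv2.COLOR_BGR2HSV)
R2=lambda x,y,z: np.round(proj(f,(x,y,z)),1)
print("tower apex",R2(453,319,134),"foot",R2(453,319,6)); print("house ridge",R2(451,196-43,105),R2(451,196+43,105),"foot near",R2(451+23,196-40,6),R2(451-23,196-40,6))
m=((hsv[...,0]<25)&(hsv[...,1]>150)&(hsv[...,2]>60)).astype(np.uint8)*255; m=cv2.morphologyEx(m,2,np.ones((3,3)))
for c in cv2.findContours(m[:210,170:285],0,1)[0]:
    if cv2.contourArea(c)>60:
        x,y,w,h=cv2.boundingRect(c); t=c[c[:,0,1].argmin(),0]; l=c[c[:,0,1].argmax(),0]; e=cv2.fitEllipse(c); print((x+170,y,w,h),"top",t+[170,0],"low",l+[170,0],"axis",e[2])
E
```

```text
tower apex [205.4 106.2] foot [213.1 147.6]
house ridge [235.8 144.3] [220.  129.1] foot near [248.1 173.5] [231.9 179.9]
(194, 108, 75, 88) top [205 108] low [227 195] axis 142.83116149902344
(241, 77, 44, 84) top [282  77] low [284 160] axis 171.9097137451172
```

```bash
python3 -c "
from workcell import env
print(env.job_done())"
```

```text
the job is handed in; nothing more can be done
None
```

I placed all five pieces in their wells, let go of them and handed the job in at about 37 s. My last camera checks showed the three pale pieces and the oiled tower in place. The long oiled house I judged only by its contact with the well floor, and the hand-in returned no verdict.

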